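# Key in the prover programme and hang up its tag

### The arm

A 6-joint arm with a two-finger parallel gripper is mounted at the origin on the work surface. World frame = base frame: x ahead of the robot, y to its left, z up, the work surface at z = 0. Lengths are in mm, angles in rad, forces in N, time in s.
With the tool pointing down it reaches from about 350 to 875 mm from the base axis. Payload 15.5 kg.
Tool frame: the origin (TCP) lies between the finger pads; the fingertips stand 19 mm ahead of it and the grasp point (between the pads) is the TCP; z points along the fingers, y is the line along which they close (so a half turn about z gives the same grasp; the last joint's range is limited). The gripper opens to 85 mm and grips with 20 to 120 N. Pads are 22 mm wide; open, the fingers measure 114 mm over their backs; the gripper's body (76 mm by 85 mm) begins 54 mm behind the grasp point. The pads swing forward as they close: fully open they stand 13 mm farther back than shut.
Start: joints at [-1.337, 0.494, 1.345, -0, 1.302, -0.096], TCP at [201.818, -591.52, 250.277] pointing down, gripper open.
Joint ranges: [-2.91, 2.91], [-0.82, 2.16], [0.22, 2.67], [-1.22, 4.37], [0.12, 2.79], [-3.08, 3.08]. Speed limits (rad/s): [1.89, 1.89, 2.57, 3.01, 3.01, 3.01].

### API

Orientations are given as a 3x3 rotation matrix whose columns are the frame's x, y, z axes.
In Python, from cell import arm gives the robot as it stands. The module is installed in compiled form; this text tells all that it offers.
- The arm moves only by the tool apply_moves, never from a script. Its argument "targets" is a list that holds one entry, the list of rows, each a list of 4 numbers: the shift along the tool's x, y, z in cm, then the turn about the tool's z in rad. A call has 1 to 8 rows; each row is the pose to reach, as a shift and turn from the pose commanded when the call began, along the tool's axes at that moment; what a row does not reach only later rows make up. A row lasts 1/8 s, in which the tool goes at most 62.5 mm and 10.7 degrees, less where a joint would pass 70% of its speed; a pose out of reach is approached as far as the arm can. A call with a gripper value outside its range is refused whole. "gripper" is the finger opening in cm, from 0 to 8.54, set as the call begins (left out, the last holds). The fingers move at their own pace and stop on an object; "squeeze" is the grip in N (left out, the last holds). Time passes only in rows, so rows that repeat a pose let the fingers close. It gives the time, the measured TCP pose, the force, the opening and the grip force at its end, in the units of the state.
- arm.observe(): the state, without advancing time (a new reading comes with each control period).
- arm.capture(name): name is "side" or "top"; returns a dict with "frame" (480x640x3 uint8, blue, green, red), "camera_matrix" (3x3 intrinsics, pixels), "position" and "rotation" of the camera in the world. Camera axes: x right, y down, z forward; pixel columns grow to the right and rows downward; lengths in mm; the calibration is good to about 2 mm. A picture is of the moment at which its call begins. There is no depth.
- arm.hand_in(): hands the job in; it is judged then, once.
The state is a dict: "clock": time; "q": joint angles; "qvel": joint speeds; "effort": joint torques, N m; "eef_pos": TCP position; "orientation": TCP orientation; "ft_force": force on the tool from outside, world axes, zero at the start; "moment": the same for the moment, N m; "width": finger opening in mm; "grasp_force": force on a finger pad.
Only numpy, scipy, OpenCV 4.12 (cv2) and the standard library are available. Lean on these libraries where they do the work, as an engineer would, in place of code of your own. Each camera call takes 0.05 s, during which the arm holds its last target. There are 200 camera calls.

### The job

Start the dough prover's programme: on the console press the yellow key, then the blue, then the green, each fully down and let up again before the next, without pressing the red or the white key. Then show that it is running: take the white tag with the three coloured stripes out of the rack and hang it by its hole on the peg of the steel post. Leave the black tag in its slot and the other things on the bench where they are.

Things in the scene. Friction and masses are not known exactly. Their poses are not given: they have to be found in the camera images.
- console: flat grey aluminium control console, 180 (x) by 220 (y) by 45 mm high, fixed to the bench; origin at the centre of its underside. Five round spring keys (yellow, blue, green, red, white) stand on its top, three in the row nearer the robot, two in the row behind, at least 68 mm apart between centres; which colour sits where varies
- key_yellow (a joint): travel of the yellow key: 0 = up, 0.006 m = fully down; a spring brings it back up, fully down takes 4 N
- key_yellow_top (a point): centre of the top face of the yellow round key, 30 mm across; it stands 10 mm proud of a black collar 46 mm across on the console. It moves with the key
- key_blue (a joint): travel of the blue key: 0 = up, 0.006 m = fully down; a spring brings it back up, fully down takes 4 N
- key_blue_top (a point): centre of the top face of the blue round key, 30 mm across; it stands 10 mm proud of a black collar 46 mm across on the console. It moves with the key
- key_green (a joint): travel of the green key: 0 = up, 0.006 m = fully down; a spring brings it back up, fully down takes 4 N
- key_green_top (a point): centre of the top face of the green round key, 30 mm across; it stands 10 mm proud of a black collar 46 mm across on the console. It moves with the key
- key_red (a joint): travel of the red key (to be left alone): 0 = up, 0.006 m = fully down; a spring brings it back up, fully down takes 4 N
- key_red_top (a point): centre of the top face of the red round key, 30 mm across; it stands 10 mm proud of a black collar 46 mm across on the console. It moves with the key
- key_white (a joint): travel of the white key (to be left alone): 0 = up, 0.006 m = fully down; a spring brings it back up, fully down takes 4 N
- key_white_top (a point): centre of the top face of the white round key, 30 mm across; it stands 10 mm proud of a black collar 46 mm across on the console. It moves with the key
- rack: light wooden tag rack, 115 (x) by 85 (y) by 40 mm high, fixed; origin at the centre of its underside. Two slots along its y, 55 mm apart in its x, 10 mm wide, 49 mm long and 28 mm deep hold the two tags upright, one behind the other; which tag stands in which slot varies
- tag: white programme tag with a yellow, a blue and a green stripe across both faces: a stiff upright plate 8 mm thick (its x), 46 mm wide (its y), 110 mm tall (its z), 50 g, the lowest 28 mm of it inside the slot; origin at the centre of its lower edge
- tag_hole (a point): centre of the 22 mm hole through the white tag's thickness, 90 mm above its lower edge and 20 mm below its upper edge; the hole's axis is the tag's x
- other_tag: black tag with a paper patch, of the same size and shape, in the other slot; stays there. Origin at the centre of its lower edge
- hook: fixed steel post, 16 mm thick and 173 mm tall on a dark disc foot 100 mm across; origin at the centre of the foot's underside. A round peg 8 mm thick leaves the top of the post towards its -x (roughly towards the robot) and slopes up by 16 degrees
- peg_root (a point): axis of the peg where it leaves the post's axis, 165 mm above the bench
- peg_tip (a point): end of the peg's axis (red tip), 70 mm out from the post's axis and 185 mm above the bench
- big_bowl: loose red bowl, 200 mm across, 80 mm high, at the far side; origin at the centre of its underside
- yeast: cream block 70 x 55 x 55 mm at the far side; origin at the centre of its underside
- bottle_a: amber bottle, 68 mm across, 210 mm tall, far right; origin at the centre of its underside
- scraper: dough scraper lying flat, 102 x 125 x 20 mm, near the robot; origin about its middle, on the bench
- marker: marker pen lying flat, 110 mm long, 13 mm thick, near the robot; origin about its middle, on the bench
Not all that is in view belongs to the job. There is more than one size of the hook; the one meant has the size given above.

How it is judged (in metres and radians):
On the way, in this order (a step that is already met when the one before it is completed fails the run):
1. the yellow key is pressed down, the other keys being up (value of joint key_yellow above 0.0042 m and value of joint each of key_blue, key_green, key_red, key_white below 0.0015 m), for 0.05 s.
2. the blue key is pressed down, the other keys being up (value of joint key_blue above 0.0042 m and value of joint each of key_yellow, key_green, key_red, key_white below 0.0015 m), for 0.05 s.
3. the green key is pressed down, the other keys being up (value of joint key_green above 0.0042 m and value of joint each of key_yellow, key_blue, key_red, key_white below 0.0015 m), for 0.05 s.
4. the keys are up and the white tag's hole is round the peg (x of tag_hole in the frame of hook between -0.068 and -0.004 m and y of tag_hole in the frame of hook between -0.012 and 0.012 m and z of tag_hole in the frame of hook between 0.148 and 0.189 m and angle between tag's own z axis and vertical below 0.4 rad and value of joint each of key_yellow, key_blue, key_green, key_red, key_white below 0.0015 m), for 0.2 s.
At the end, for the whole second after the job is handed in: the white tag hangs still and upright (within 0.4 rad) from the post, the peg through its hole (hole centre 4 to 68 mm out from the post axis, within 12 mm sideways, 148 to 189 mm high); all keys are up (under 1.5 mm down); the black tag is in its slot, moved under 15 mm (all of step 4 and contact force between tag and hook above 0.1 N and linear speed of tag below 0.05 m/s and z of other_tag in the frame of rack below 0.017 m and distance of other_tag from where it was at the start of the episode below 0.015 m); the robot touches nothing.
It fails at once if the red or the white key is pressed (more than 2 mm) (value of joint any of key_red, key_white above 0.002 m).
It fails at once if two keys are down at the same time (more than 2 mm each) (value of joint each of key_yellow, key_blue above 0.002 m or value of joint each of key_yellow, key_green above 0.002 m or value of joint each of key_yellow, key_red above 0.002 m or value of joint each of key_yellow, key_white above 0.002 m or value of joint each of key_blue, key_green above 0.002 m or value of joint each of key_blue, key_red above 0.002 m or value of joint each of key_blue, key_white above 0.002 m or value of joint each of key_green, key_red above 0.002 m or value of joint each of key_green, key_white above 0.002 m or value of joint each of key_red, key_white above 0.002 m).
It fails at once if the black tag is pulled from its slot (moved more than 20 mm) (distance of other_tag from where it was at the start of the episode above 0.02 m).
It fails at once if another loose thing on the bench is displaced by more than 30 mm (distance of any of big_bowl, yeast, bottle_a, scraper, marker from where it was at the start of the episode above 0.03 m).
It also fails if it takes over 58 s, if anything falls off the work surface, if the arm or the gripper's body presses on something with over 40 N, if the wrist force passes 120 N, or if a joint passes its speed limit or range.

## Working session

There is one attempt and no reset: what is moved stays moved. The work goes in short steps, Python scripts to look and compute and a tool call to move; the robot and the scene stay as the last step left them, time stands still between calls to the robot, and variables do not carry over. Pictures are saved under pics/ and viewed, at most 10 in all, crops included, and the job is handed in when it is done.

Besides the shell and the picture viewer there is one more tool, called as name([rows], argument=value, ...), one row to a line, values as JSON. apply_moves: Moves the arm, as the interface text tells. Its arguments: {"type":"object","properties":{"targets":{"type":"array"},"gripper":{"type":"number"},"squeeze":{"type":"number"}},"required":["targets"]}

```bash
mkdir -p pics; cat > h.py <<'E'
import numpy as np, cv2, pickle, sys
from cell import arm
def shot(n,f):
    d=arm.capture(n); cv2.imwrite(f'pics/{f}.png',d['frame']); pickle.dump(d,open(f'{f}.pkl','wb')); return d
def ray(d,u,v):
    K=np.array(d['camera_matrix']); R=np.array(d['rotation']); r=R@np.linalg.solve(K,[u,v,1.]); return np.array(d['position'],float),r
def onz(d,u,v,z):
    p,r=ray(d,u,v); return p+r*(z-p[2])/r[2]
def proj(d,X):
    K=np.array(d['camera_matrix']); R=np.array(d['rotation']); c=R.T@(np.array(X,float)-d['position']); c=K@c; return c[:2]/c[2]
def tri(d1,a,d2,b):
    p,r=ray(d1,*a);q,s=ray(d2,*b); r=r/np.linalg.norm(r); s=s/np.linalg.norm(s)
    t=np.linalg.lstsq(np.c_[r,-s],q-p,rcond=None)[0]; A=p+r*t[0];B=q+s*t[1]; return (A+B)/2,np.linalg.norm(A-B)
def ld(f): return pickle.load(open(f+'.pkl','rb'))
E
python3 - <<'E'
from h import *
for n in('top','side'):
    d=shot(n,n+'0'); print(n,np.round(d['position']),np.round(d['rotation'],3).tolist(),np.round(d['camera_matrix'],1).tolist())
s=arm.observe(); print({k:np.round(v,3).tolist() for k,v in s.items()})
E
```

```text
top [ 415.  -85. 1171.] [[-0.024, -0.994, 0.108], [-0.999, 0.028, 0.028], [-0.031, -0.107, -0.994]] [[434.5, 0.0, 326.2], [0.0, 434.5, 239.5], [0.0, 0.0, 1.0]]
side [-153.  824.  876.] [[-0.793, -0.348, 0.499], [-0.609, 0.451, -0.652], [0.002, -0.822, -0.57]] [[594.6, 0.0, 323.2], [0.0, 594.6, 238.9], [0.0, 0.0, 1.0]]
{'clock': 0.1, 'q': [-1.337, 0.494, 1.346, -0.0, 1.302, -0.095], 'qvel': [0.0, -0.002, -0.0, -0.0, 0.001, 0.001], 'effort': [0.002, -88.359, -38.456, 0.0, 0.005, 0.0], 'eef_pos': [201.747, -591.234, 249.762], 'orientation': [[0.946, 0.323, -0.0], [0.323, -0.946, 0.001], [0.0, -0.001, -1.0]], 'ft_force': [-0.276, -0.241, -0.045], 'moment': [-0.045, 0.008, -0.009], 'grasp_force': 0.0, 'width': 85.336}
```

View pics/top0.png

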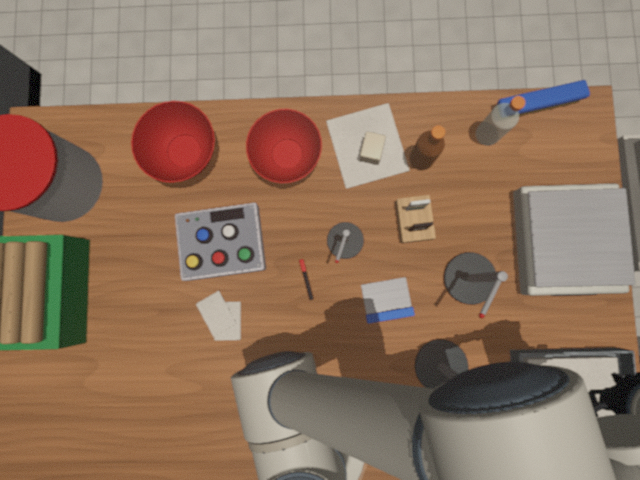

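View pics/side0.png

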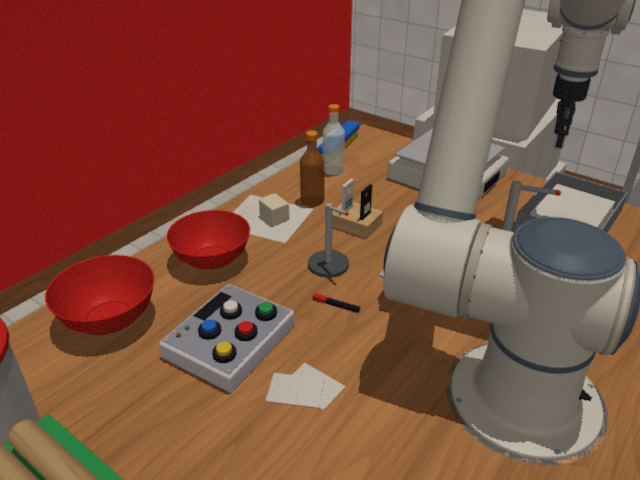

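The top view shows:
- the console, with yellow (193,261), blue (204,235), green (245,254), red (219,258) and white (229,231)
- the small post at (345,240), the large post at (470,278) and the rack at (416,218)

The white tag is the far one in the rack, and the black tag is the near one. The side view agrees. Next I'll enlarge both.

```bash
python3 - <<'E'
from h import *
t=ld('top0');s=ld('side0')
z=lambda d,x,y,w,h,k:cv2.resize(d['frame'][y:y+h,x:x+w],None,fx=k,fy=k,interpolation=cv2.INTER_CUBIC)
A=z(t,310,180,133,100,6)
B=z(s,290,160,133,100,6)[:, :]
cv2.imwrite('pics/c1.png',A); cv2.imwrite('pics/c2.png',z(s,300,170,100,110,5.4))
# keys
hs=cv2.cvtColor(t['frame'],cv2.COLOR_BGR2HSV)
g={'yellow':(193,261),'blue':(204,235),'green':(245,254),'red':(219,258),'white':(229,231)}
g2={'yellow':(224,350),'blue':(209,327),'green':(265,310),'red':(245,329),'white':(231,308)}
def cen(d,u,v):
    f=d['frame'].astype(int); c=np.median(f[v-1:v+2,u-1:u+2].reshape(-1,3),0)
    w=f[v-12:v+13,u-12:u+13]; m=(np.abs(w-c).sum(2)<90).astype(np.uint8)
    n,l,st,ce=cv2.connectedComponentsWithStats(m); k=l[12,12]; return ce[k]+[u-12,v-12],st[k,4]
for k in g:
    a,na=cen(t,*g[k]); b,nb=cen(s,*g2[k]); X,e=tri(t,a,s,b)
    print(k,np.round(a,1),na,np.round(b,1),nb,'tri',np.round(X,1),round(e,1),'top@55',np.round(onz(t,*a,55),1),'side@55',np.round(onz(s,*b,55),1))
E
```

```text
yellow [191.9 261. ] 90 [223.3 346.9] 126 tri [489.5 294.9  63.4] 2.1 top@55 [489.2 297.1  55. ] side@55 [497.2 289.9  55. ]
blue [202.3 234.4] 93 [208.4 324.3] 117 tri [558.  268.5  62.9] 2.4 top@55 [558.  270.2  55. ] side@55 [566.1 263.6  55. ]
green [244.  253.8] 97 [265.4 306.3] 112 tri [504.4 159.7  63.4] 2.0 top@55 [504.2 160.9  55. ] side@55 [512.1 153.3  55. ]
red [217.8 257.3] 108 [245.2 326.2] 124 tri [497.  227.8  62.7] 1.7 top@55 [496.9 229.4  55. ] side@55 [504.  222.4  55. ]
white [228.3 230.5] 83 [230.2 304.5] 99 tri [565.7 200.2  63.8] 1.6 top@55 [566.2 201.9  55. ] side@55 [574.2 193.8  55. ]
```

View pics/c1.png

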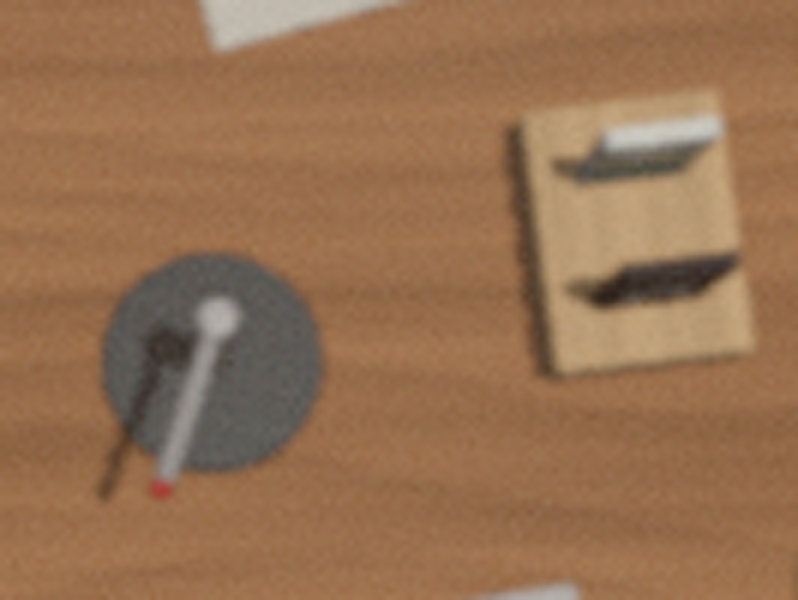

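View pics/c2.png

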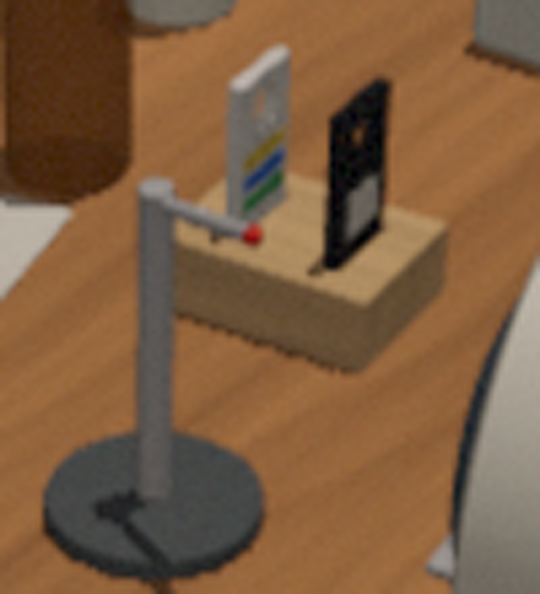

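The enlarged crops give these pixels. In the top crop (c1): post top (219,317), red tip (162,489), foot centre (213,361), and the white tag's top edge from (605,140) to (722,125). In the side crop (c2): post top (157,187), tip (253,236), and the white tag's top edge from (235,87) to (285,52). The foot is about 97 mm across, so the small post is the right one.

```bash
python3 - <<'E'
from h import *
t=ld('top0');s=ld('side0')
T=lambda U,V:((U+.5)/6+310-.5,(V+.5)/6+180-.5)
S=lambda U,V:((U+.5)/5.4+300-.5,(V+.5)/5.4+170-.5)
P={'posttop173':((219,317),(157,187),173),'tip185':((162,489),(253,236),185),'tagtopL':((605,134),(234,84),122),'tagtopR':((722,122),(286,50),122),
'rackNR40':((752,352),(445,226),40),'rackNL40':((553,376),(365,302),40),'foot':((213,361),(153,500),10)}
for k,(a,b,z) in P.items():
    X,e=tri(t,T(*a),s,S(*b)); print(k,np.round(X,1),round(e,1),'top',np.round(onz(t,*T(*a),z),1),'side',np.round(onz(s,*S(*b),z),1))
for U in((522,110),(718,90),(752,352),(553,376)): print('rack',np.round(onz(t,*T(*U),40),1))
# console corners in top at z 45
z=lambda d,x,y,w,h,k:cv2.resize(d['frame'][y:y+h,x:x+w],None,fx=k,fy=k,interpolation=cv2.INTER_CUBIC)
A=z(t,168,195,100,95,4);B=z(s,155,280,145,110,4)[:, :]
H=np.zeros((440,800,3),np.uint8);H[:380,:400]=A;B=cv2.resize(s['frame'][280:390,180:280],None,fx=4,fy=4,interpolation=cv2.INTER_CUBIC);H[:,400:]=B
for n,X in dict(y=(489.5,295),b=(558,269.5),g=(504.4,160.5)).items():
    X=np.array([X[0]+2,X[1]-2,55]); print(n,proj(t,X),proj(s,X))
    a=(proj(t,X)-[168,195]+.5)*4-.5; b=(proj(s,X)-[180,280]+.5)*4-.5+[400,0]
    for q in(a,b): cv2.drawMarker(H,tuple(np.round(q).astype(int).tolist()),(255,0,255),0,10,1)
cv2.imwrite('pics/c3.png',H)
E
```

```text
posttop173 [ 539.4 -102.1  170. ] 2.4 top [ 538.  -102.7  173. ] side [537.5 -97.6 173. ]
tip185 [472.8 -78.3 183.2] 2.7 top [471.6 -79.  185. ] side [472.3 -75.3 185. ]
tagtopL [ 615.2 -262.2  121.5] 0.9 top [ 614.7 -262.4  122. ] side [ 615.1 -261.3  122. ]
tagtopR [ 619.3 -310.7  117.2] 0.4 top [ 618.2 -309.8  122. ] side [ 614.6 -303.5  122. ]
rackNR40 [ 535.  -334.7   36.8] 4.9 top [ 532.6 -335.3   40. ] side [ 534.4 -328.9   40. ]
rackNL40 [ 525.5 -248.2   41.1] 2.7 top [ 524.5 -249.1   40. ] side [ 527.6 -248.9   40. ]
foot [ 539.9 -101.8    4.9] 2.5 top [ 538.4 -102.4   10. ] side [537.  -95.8  10. ]
rack [ 642.1 -240.6   40. ]
rack [ 648.4 -326.4   40. ]
rack [ 532.6 -335.3   40. ]
rack [ 524.5 -249.1   40. ]
y [193.46156374 260.05885306] [224.29629334 349.10650049]
b [203.35485298 233.59738351] [209.09426796 326.68667721]
g [244.9320178  252.94655602] [265.75694042 308.7848983 ]
```

View pics/c3.png

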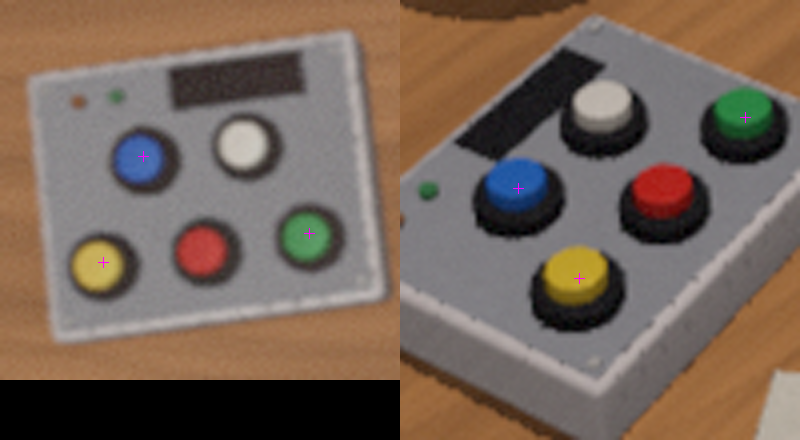

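The triangulated key tops lie at z of about 63, which fits 45 mm of console, the collar and 10 mm proud. They're 68 mm apart, as they must be. The peg is 70.7 mm out and the tag top at 120, both consistent. Now I'll work out the moves.

```bash
cat >> h.py <<'E'
def rows(*ts,pos=None,psi=None):
    s=arm.observe(); R=np.array(s['orientation']); p=np.array(s['eef_pos'])
    ps=np.arctan2(R[1,0],R[0,0])
    print('clock',round(s['clock'],2),'pos',np.round(p,1),'psi',round(ps,3),'F',np.round(s['ft_force'],2),'w',round(s['width'],1),'q1,q6',np.round(s['q'],2)[[0,5]])
    for t in ts:
        d=R.T@(np.array(t[:3])-p)/10; print(t,'->',np.round(d,2).tolist(), round(ps-t[3],3) if len(t)>3 else '')
E
python3 - <<'E'
from h import *
t=ld('top0'); s=ld('side0')
print(tri(t,(503,277),s,(512,185)))
rows((201.8,-591.5,380),(470,-250,380),(489.5,295,150),(489.5,295,90))
E
```

```text
(array([ 352.23088504, -512.56944501,  103.74501778]), np.float64(162.28015365957654))
clock 0.1 pos [ 201.7 -591.2  249.8] psi 0.329 F [-0.28 -0.24 -0.05] w 85.3 q1,q6 [-1.34 -0.1 ]
(201.8, -591.5, 380) -> [-0.0, 0.01, -13.02] 
(470, -250, 380) -> [36.41, -23.65, -13.0] 
(489.5, 295, 150) -> [55.85, -74.57, 10.06] 
(489.5, 295, 90) -> [55.85, -74.57, 16.06]
```

apply_moves([
  [[0, 0, -6, 0], [0, 0, -13, 0], [36.4, -23.6, -13, 0], [36.4, -23.6, -13, 0], [36.4, -23.6, -13, 0], [36.4, -23.6, -13, 0], [36.4, -23.6, -13, 0], [36.4, -23.6, -13, 0]],
], gripper=0)

```text
clock: 1.1
eef_pos: [434.6, -295.1, 379.2]
orientation: [[0.946, 0.323, -0.0], [0.323, -0.946, 0.0], [-0.0, -0.0, -1.0]]
ft_force: [1.2, -0.4, -0.9]
width: 0.2
grasp_force: 0.0
```

```bash
python3 - <<'E'
from h import *
rows((470,-250,380),(489.5,295,380),(489.5,295,150))
E
```

```text
clock 1.1 pos [ 434.6 -295.1  379.2] psi 0.329 F [ 1.24 -0.44 -0.94] w 0.2 q1,q6 [-0.71  0.53]
(470, -250, 380) -> [4.81, -3.12, -0.08] 
(489.5, 295, 380) -> [24.24, -54.08, -0.07] 
(489.5, 295, 150) -> [24.24, -54.07, 22.93]
```

apply_moves([
  [[24.2, -54, 0, 0], [24.2, -54, 0, 0], [24.2, -54, 0, 0], [24.2, -54, 0, 0], [24.2, -54, 0, 0], [24.2, -54, 0, 0], [24.2, -54, 0, 0], [24.2, -54, 0, 0]],
])

```text
clock: 2.1
eef_pos: [479.6, 203.1, 379.1]
orientation: [[0.946, 0.323, -0.0], [0.323, -0.946, -0.0], [-0.0, 0.0, -1.0]]
ft_force: [1.4, -0.5, 0.6]
width: -0.4
grasp_force: 0.0
```

apply_moves([
  [[0, -6, 0, 0], [0, -6, 10, 0], [0, -6, 15, 0], [0, -6, 22, 0], [0, -6, 22, 0], [0, -6, 22, 0], [0, -6, 22, 0]],
])

```text
clock: 2.98
eef_pos: [461.2, 258.0, 160.5]
orientation: [[0.946, 0.323, 0.001], [0.323, -0.946, 0.001], [0.001, -0.0, -1.0]]
ft_force: [-0.1, -0.0, -0.0]
width: -0.0
grasp_force: 0.0
```

```bash
python3 - <<'E'
from h import *
rows((489.5,295,100),(489.5,295,88))
E
```

```text
clock 2.98 pos [461.2 258.  160.5] psi 0.329 F [-0.14 -0.04 -0.03] w -0.0 q1,q6 [0.4  1.64]
(489.5, 295, 100) -> [3.86, -2.58, 6.06] 
(489.5, 295, 88) -> [3.86, -2.58, 7.26]
```

apply_moves([
  [[3.85, -2.6, 0, 0], [3.85, -2.6, 4, 0], [3.85, -2.6, 6, 0], [3.85, -2.6, 6, 0], [3.85, -2.6, 6, 0]],
])

```text
clock: 3.6
eef_pos: [489.5, 295.2, 101.1]
orientation: [[0.946, 0.323, 0.002], [0.323, -0.946, 0.001], [0.003, -0.0, -1.0]]
ft_force: [0.6, -0.6, 1.2]
width: 0.0
grasp_force: 0.0
```

```bash
python3 - <<'E'
from h import *
d=shot('side','s1');t=shot('top','t1')
H=np.zeros((480,800,3),np.uint8)
for i,(e,x,y) in enumerate([(d,180,250),(t,150,190)]):
    H[:,i*400:i*400+400]=cv2.resize(e['frame'][y:y+120,x:x+100],None,fx=4,fy=4,interpolation=cv2.INTER_CUBIC)
cv2.imwrite('pics/c4.png',H)
rows((489.5,295,90)); p=arm.observe()['eef_pos'];tip=np.array(p)-[0,0,19]
print(proj(d,tip),proj(t,tip))
E
```

```text
clock 3.7 pos [489.4 295.1 100.9] psi 0.329 F [-0.4   0.24  0.41] w -0.0 q1,q6 [0.44 1.68]
(489.5, 295, 90) -> [0.0, 0.02, 1.09] 
[222.95494486 340.02288078] [189.07479378 260.2810295 ]
```

View pics/c4.png

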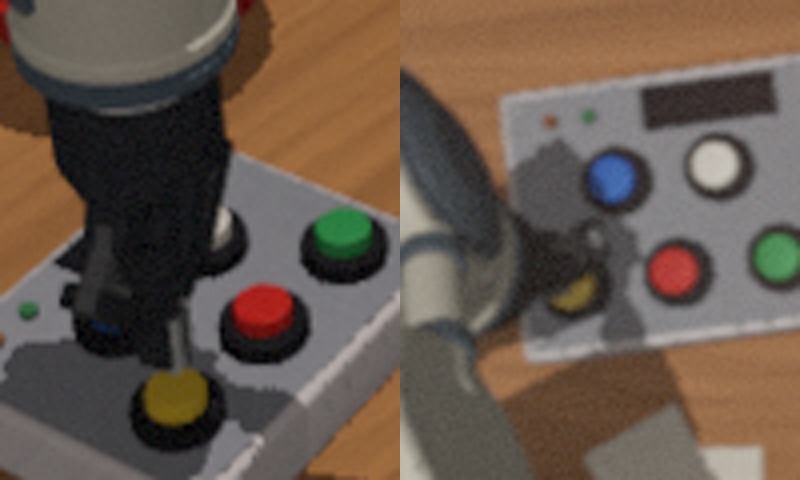

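The side view shows the closed fingertips at (225,342), over the yellow key with its top at (224,348). That fits the projection, so I'll press and watch the force.

apply_moves([
  [[0, 0, 1.5, 0], [0, 0, 2.1, 0], [0, 0, 2.1, 0], [0, 0, 2.1, 0], [0, 0, 2.1, 0]],
])

```text
clock: 4.32
eef_pos: [488.9, 294.9, 79.4]
orientation: [[0.946, 0.323, 0.001], [0.323, -0.946, 0.001], [0.001, -0.0, -1.0]]
ft_force: [-5.5, -3.7, 33.2]
width: -0.2
grasp_force: 16.7
```

```bash
python3 - <<'E'
from h import *
rows()
E
```

```text
clock 4.33 pos [488.9 294.9  79.4] psi 0.329 F [-5.52 -3.66 33.19] w -0.2 q1,q6 [0.44 1.68]
```

The key bottomed with 33 N, so it is fully down. I'll lift off and move to blue.

apply_moves([
  [[0, 0, -3, 0], [0, 0, -5, 0], [0, 0, -5, 0], [0, 0, -5, 0]],
])

```text
clock: 4.82
eef_pos: [488.1, 294.6, 127.3]
orientation: [[0.946, 0.323, -0.001], [0.323, -0.946, -0.001], [-0.001, 0.0, -1.0]]
ft_force: [0.2, 0.6, 0.3]
width: -0.4
grasp_force: 0.0
```

```bash
python3 - <<'E'
from h import *
rows((489.5,295,130),(558,268.5,130),(558,268.5,95))
E
```

```text
clock 4.83 pos [488.1 294.6 127.3] psi 0.329 F [0.24 0.62 0.27] w -0.4 q1,q6 [0.44 1.68]
(489.5, 295, 130) -> [0.14, 0.01, -0.27] 
(558, 268.5, 130) -> [5.77, 4.73, -0.28] 
(558, 268.5, 95) -> [5.78, 4.72, 3.22]
```

apply_moves([
  [[5.6, 4.7, 0, 0], [5.6, 4.7, 0, 0], [5.6, 4.7, 2, 0], [5.6, 4.7, 3.4, 0], [5.6, 4.7, 3.4, 0], [5.6, 4.7, 3.4, 0], [5.6, 4.7, 3.4, 0]],
])

```text
clock: 5.7
eef_pos: [557.0, 268.7, 94.9]
orientation: [[0.946, 0.323, 0.001], [0.323, -0.946, 0.0], [0.001, -0.0, -1.0]]
ft_force: [-0.2, 0.6, -0.2]
width: -0.1
grasp_force: 0.0
```

apply_moves([
  [[0, 0, 1, 0], [0, 0, 1.4, 0], [0, 0, 1.4, 0], [0, 0, 1.4, 0], [0, 0, 1.4, 0]],
])

```text
clock: 6.32
eef_pos: [556.9, 268.5, 80.3]
orientation: [[0.946, 0.323, 0.0], [0.323, -0.946, 0.0], [0.0, -0.0, -1.0]]
ft_force: [0.6, 0.4, 3.8]
width: 0.2
grasp_force: 1.8
```

apply_moves([
  [[0, 0, 0.1, 0], [0, 0, 0.1, 0], [0, 0, 0.1, 0], [0, 0, 0.1, 0]],
])

```text
clock: 6.82
eef_pos: [556.9, 268.5, 79.9]
orientation: [[0.946, 0.323, 0.001], [0.323, -0.946, 0.0], [0.001, -0.0, -1.0]]
ft_force: [-1.9, 0.1, 13.9]
width: -0.1
grasp_force: 6.8
```

apply_moves([
  [[0, 0, -3, 0], [0, 0, -5, 0], [-8.5, 8.6, -5, 0], [-8.5, 8.6, -5, 0], [-8.5, 8.6, -5, 0], [-8.5, 8.6, -5, 0], [-8.5, 8.6, -2.5, 0], [-8.5, 8.6, -1.4, 0]],
])

```text
clock: 7.82
eef_pos: [504.1, 160.4, 92.2]
orientation: [[0.946, 0.324, -0.001], [0.324, -0.946, -0.0], [-0.001, -0.0, -1.0]]
ft_force: [-0.8, -0.2, -0.0]
width: 0.2
grasp_force: 0.0
```

apply_moves([
  [[0, 0, 0, 0], [0, 0, 0, 0], [0, 0, 0, 0]],
])

```text
clock: 8.2
eef_pos: [504.4, 159.7, 93.8]
orientation: [[0.946, 0.323, 0.001], [0.323, -0.946, 0.0], [0.001, 0.0, -1.0]]
ft_force: [0.6, -0.3, -0.2]
width: 0.1
grasp_force: 0.0
```

apply_moves([
  [[0, 0, 1, 0], [0, 0, 1.4, 0], [0, 0, 1.4, 0], [0, 0, 1.4, 0], [0, 0, 1.4, 0]],
])

```text
clock: 8.82
eef_pos: [504.4, 159.6, 79.8]
orientation: [[0.946, 0.323, 0.001], [0.323, -0.946, 0.0], [0.001, 0.0, -1.0]]
ft_force: [-2.1, -0.3, 18.5]
width: -0.4
grasp_force: 8.8
```

Green is bottomed too. I'll retreat and go above the white tag.

apply_moves([
  [[0, 0, -4, 0], [0, 0, -10, 0], [0, 0, -16, 0], [0, 0, -22, 0], [-3.9, 45.7, -22, 0], [-3.9, 45.7, -22, 0.05], [-3.9, 45.7, -22, 0.15], [-3.9, 45.7, -22, 0.25]],
])

```text
clock: 9.82
eef_pos: [564.4, -85.1, 298.9]
orientation: [[0.997, 0.075, -0.0], [0.075, -0.997, 0.0], [-0.0, -0.0, -1.0]]
ft_force: [0.7, 1.2, 0.7]
width: -0.4
grasp_force: 0.0
```

apply_moves([
  [[-1, 24, 0, 0], [-1, 24, 0, 0], [-1, 24, 0, 0], [-1, 24, 0, 0], [-1, 24, 0, 0]],
], gripper=7)

```text
clock: 10.45
eef_pos: [572.6, -326.7, 298.0]
orientation: [[0.997, 0.075, -0.001], [0.075, -0.997, 0.0], [-0.001, -0.0, -1.0]]
ft_force: [-0.1, 0.4, -0.5]
width: 69.7
grasp_force: 0.0
```

```bash
python3 - <<'E'
from h import *
rows((615.5,-286,300,.077),(615.5,-286,175,.077))
d=shot('top','t2');s=shot('side','s2')
H=np.zeros((480,800,3),np.uint8)
for i,(e,x,y) in enumerate([(s,300,160),(d,380,170)]):
    H[:,i*400:i*400+400]=cv2.resize(e['frame'][y:y+120,x:x+100],None,fx=4,fy=4,interpolation=cv2.INTER_CUBIC)
cv2.imwrite('pics/c5.png',H)
E
```

```text
clock 10.45 pos [ 572.6 -326.7  298. ] psi 0.075 F [-0.1   0.42 -0.45] w 69.7 q1,q6 [-0.61  0.89]
(615.5, -286, 300, 0.077) -> [4.58, -3.74, -0.21] -0.002
(615.5, -286, 175, 0.077) -> [4.59, -3.74, 12.29] -0.002
```

View pics/c5.png

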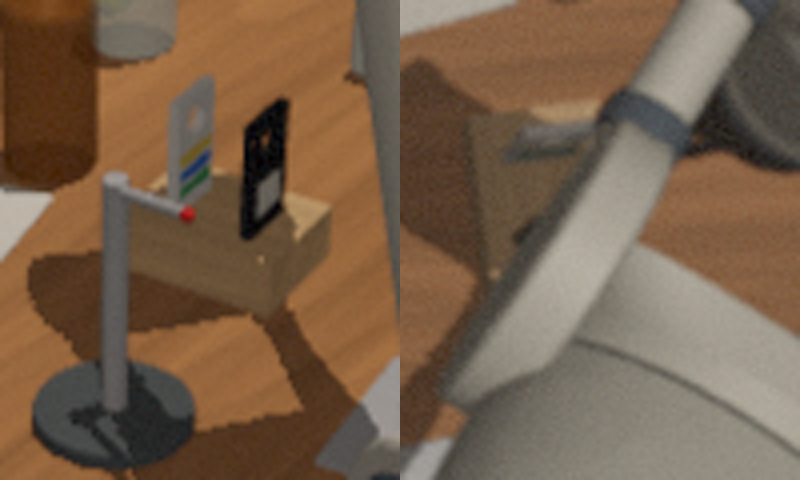

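The tags still stand undisturbed: white at (348,193) and black at (365,200) in the side view. I'll align above the white tag.

apply_moves([
  [[4.6, -3.7, 0, 0], [4.6, -3.7, 0, 0], [4.6, -3.7, 6, 0], [4.6, -3.7, 11.5, 0], [4.6, -3.7, 11.5, 0], [4.6, -3.7, 11.5, 0], [4.6, -3.7, 11.5, 0]],
])

```text
clock: 11.42
eef_pos: [617.4, -283.0, 187.1]
orientation: [[0.997, 0.079, 0.004], [0.079, -0.997, -0.002], [0.003, 0.002, -1.0]]
ft_force: [0.1, 0.1, 0.2]
width: 70.3
grasp_force: 0.0
```

```bash
python3 - <<'E'
from h import *
rows((615.5,-286,140,.077),(615.5,-286,100,.077))
s=shot('side','s3')
H=cv2.resize(s['frame'][90:230,300:440],None,fx=4,fy=4,interpolation=cv2.INTER_CUBIC)
cv2.imwrite('pics/c6.png',H)
E
```

```text
clock 11.43 pos [ 617.4 -283.   187.1] psi 0.079 F [0.05 0.09 0.2 ] w 70.3 q1,q6 [-0.52  0.97]
(615.5, -286, 140, 0.077) -> [-0.23, 0.27, 4.71] 0.002
(615.5, -286, 100, 0.077) -> [-0.24, 0.26, 8.71] 0.002
```

View pics/c6.png

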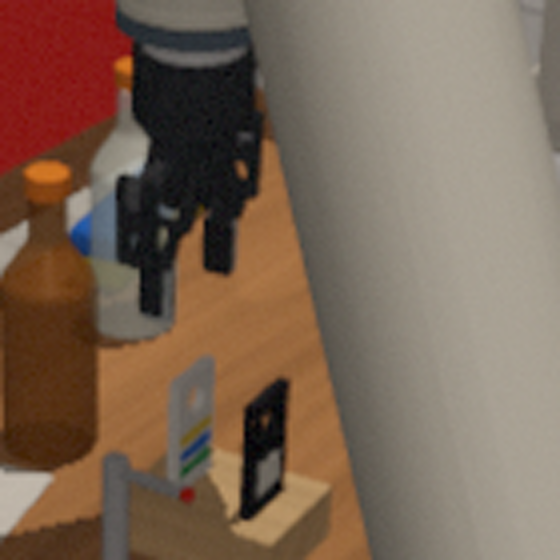

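The fingers straddle the white tag, with tips at (338,165) and (354,156) and the tag below at (347,190). Before going down I'll check the clearance to the bottle.

```bash
python3 - <<'E'
from h import *
t=ld('top0');s=ld('side0')
print(onz(t,438,131,210),onz(s,312,135,210), tri(t,(438,131),s,(312,135)), onz(s,312,200,0))
E
```

```text
[ 759.15924866 -317.02936054  210.        ] [ 745.9105389 -300.3355514  210.       ] (array([ 762.80261906, -320.3066495 ,  198.04176099]), np.float64(1.479333482037164)) [ 758.94157623 -313.70945329    0.        ]
```

apply_moves([
  [[-0.2, 0.3, 0, 0], [-0.2, 0.3, 3, 0], [-0.2, 0.3, 6, 0], [-0.2, 0.3, 8.5, 0], [-0.2, 0.3, 8.5, 0], [-0.2, 0.3, 8.5, 0]],
])

```text
clock: 12.22
eef_pos: [615.0, -286.2, 100.5]
orientation: [[0.997, 0.079, 0.001], [0.079, -0.997, -0.001], [0.001, 0.001, -1.0]]
ft_force: [0.7, -0.0, 0.4]
width: 70.0
grasp_force: 0.0
```

```bash
python3 - <<'E'
from h import *
rows((615.5,-286,100,.077))
E
```

```text
clock 12.22 pos [ 615.  -286.2  100.5] psi 0.079 F [ 0.73 -0.02  0.38] w 70.0 q1,q6 [-0.52  0.97]
(615.5, -286, 100, 0.077) -> [0.05, -0.01, 0.05] 0.002
```

apply_moves([
  [[0, 0, 0, 0], [0, 0, 0, 0], [0, 0, 0, 0], [0, 0, 0, 0], [0, 0, 0, 0], [0, 0, 0, 0]],
], gripper=4.2, squeeze=40)

```text
clock: 12.98
eef_pos: [615.1, -286.1, 100.5]
orientation: [[0.997, 0.079, 0.002], [0.079, -0.997, -0.001], [0.002, 0.001, -1.0]]
ft_force: [-0.9, -0.4, 6.7]
width: 45.8
grasp_force: 39.8
```

The tag is gripped at 45.8 mm with little side force. I'll lift it straight up.

apply_moves([
  [[0, 0, -1.5, 0], [0, 0, -3.5, 0], [0, 0, -6, 0], [0, 0, -10, 0], [0, 0, -15, 0], [0, 0, -18, 0], [0, 0, -18, 0], [0, 0, -18, 0]],
])

```text
clock: 13.98
eef_pos: [614.1, -285.5, 279.2]
orientation: [[0.997, 0.079, -0.0], [0.079, -0.997, 0.0], [-0.0, -0.0, -1.0]]
ft_force: [-0.7, -0.4, -1.3]
width: 45.2
grasp_force: 41.0
```

```bash
python3 - <<'E'
from h import *
rows((440,-230,280,-.343),(445,-68,280,-.343))
E
```

```text
clock 13.97 pos [ 614.1 -285.5  279.2] psi 0.079 F [-0.72 -0.37 -1.3 ] w 45.2 q1,q6 [-0.52  0.97]
(440, -230, 280, -0.343) -> [-16.92, -6.91, -0.07] 0.422
(445, -68, 280, -0.343) -> [-15.15, -23.02, -0.07] 0.422
```

apply_moves([
  [[-16.9, -6.9, 0, 0.1], [-16.9, -6.9, 0, 0.25], [-16.9, -6.9, 0, 0.42], [-15.2, -23, 0, 0.42], [-15.2, -23, 0, 0.42], [-15.2, -23, 0, 0.42], [-15.2, -23, 0, 0.42], [-15.2, -23, 0, 0.42]],
])

```text
clock: 14.98
eef_pos: [444.6, -68.6, 278.8]
orientation: [[0.943, -0.334, -0.001], [-0.334, -0.943, 0.0], [-0.001, 0.0, -1.0]]
ft_force: [-0.0, -0.5, 0.1]
width: 45.3
grasp_force: 41.1
```

apply_moves([
  [[0, 0, 0, 0], [0, 0, 0, 0], [0, 0, 0, 0]],
])

```text
clock: 15.35
eef_pos: [444.8, -68.8, 279.2]
orientation: [[0.942, -0.335, -0.0], [-0.335, -0.942, 0.0], [-0.0, 0.0, -1.0]]
ft_force: [-0.8, 0.6, -0.2]
width: 45.5
grasp_force: 41.1
```

```bash
python3 - <<'E'
from h import *
rows((445,-68,187,-.343))
s=shot('side','s4');t=shot('top','t4')
H=np.zeros((480,800,3),np.uint8)
for i,(e,x,y) in enumerate([(s,290,130),(t,270,190)]):
    H[:,i*400:i*400+400]=cv2.resize(e['frame'][y:y+120,x:x+100],None,fx=4,fy=4,interpolation=cv2.INTER_CUBIC)
cv2.imwrite('pics/c7.png',H)
E
```

```text
clock 15.35 pos [444.8 -68.8 279.2] psi -0.342 F [-0.83  0.58 -0.16] w 45.5 q1,q6 [-0.29  1.63]
(445, -68, 187, -0.343) -> [-0.01, -0.08, 9.22] 0.001
```

View pics/c7.png

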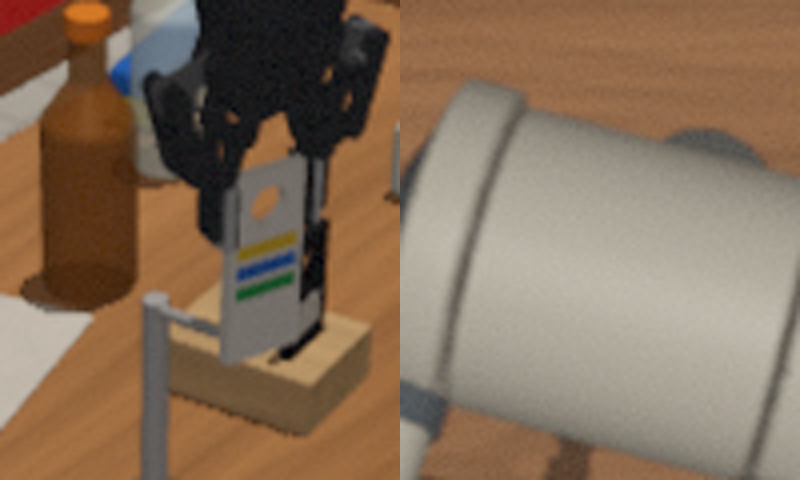

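The tag is held upright. Its hole is at (356,180) in the side view, with the peg below and behind it. I'll check the hole position against the projection.

```bash
python3 - <<'E'
from h import *
s=ld('s4')
p=np.array(arm.observe()['eef_pos'])
for dz in(0,2,4): print(dz,proj(s,p+[0,0,dz]))
# bottom edge corners predicted
R=np.array(arm.observe()['orientation'])
for sy in(-23,23):
  print(sy,proj(s,p+R[:,1]*sy-[0,0,88]-R[:,0]*4),proj(s,p+R[:,1]*sy+[0,0,22]-R[:,0]*4))
print([((u+.5)/4+289.5,(v+.5)/4+129.5) for u,v in((222,362),(298,340),(222,192),(305,155))])
E
```

```text
0 [356.531763   180.20516107]
2 [356.56450641 179.34962964]
4 [356.59731106 178.49249821]
-23 [347.38649872 220.35456092] [348.74469148 174.44353995]
23 [364.94569053 214.05436881] [367.18600457 168.59532054]
[(345.125, 220.125), (364.125, 214.625), (345.125, 177.625), (365.875, 168.375)]
```

apply_moves([
  [[0, 0, 5, 0], [0, 0, 9.6, 0], [0, 0, 9.6, 0], [1.5, 0, 9.6, 0], [1.5, 0, 9.6, 0], [1.5, 0, 9.6, 0]],
])

```text
clock: 16.2
eef_pos: [459.6, -73.6, 184.3]
orientation: [[0.942, -0.335, 0.002], [-0.335, -0.942, -0.0], [0.002, -0.0, -1.0]]
ft_force: [-0.6, 0.3, -0.9]
width: 45.6
grasp_force: 41.3
```

```bash
python3 - <<'E'
from h import *
rows()
s=shot('side','s5')
cv2.imwrite('pics/c8.png',cv2.resize(s['frame'][150:250,300:400],None,fx=6,fy=6,interpolation=cv2.INTER_CUBIC))
E
```

```text
clock 16.2 pos [459.6 -73.6 184.3] psi -0.341 F [-0.59  0.35 -0.93] w 45.6 q1,q6 [-0.29  1.62]
```

View pics/c8.png

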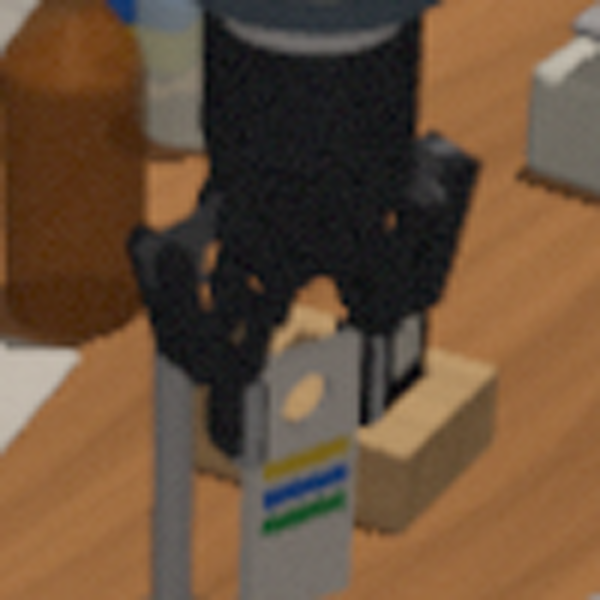

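The hole is at (350,216) with the wood seen through it. The peg tip is hidden behind the plate, as it should be before insertion. I'll advance carefully and watch the force.

apply_moves([
  [[0.5, 0, 0, 0], [1, 0, 0, 0], [1.5, 0, 0, 0], [2, 0, 0, 0], [2, 0, 0, 0]],
])

```text
clock: 16.88
eef_pos: [478.2, -80.2, 183.2]
orientation: [[0.942, -0.335, 0.0], [-0.335, -0.942, 0.0], [0.0, -0.0, -1.0]]
ft_force: [0.2, 0.3, -0.2]
width: 45.4
grasp_force: 41.3
```

```bash
python3 - <<'E'
from h import *
rows()
s=shot('side','s6')
cv2.imwrite('pics/c9.png',cv2.resize(s['frame'][170:230,310:390],None,fx=8,fy=8,interpolation=cv2.INTER_CUBIC))
E
```

```text
clock 16.88 pos [478.2 -80.2 183.2] psi -0.341 F [ 0.23  0.27 -0.16] w 45.4 q1,q6 [-0.29  1.62]
```

View pics/c9.png

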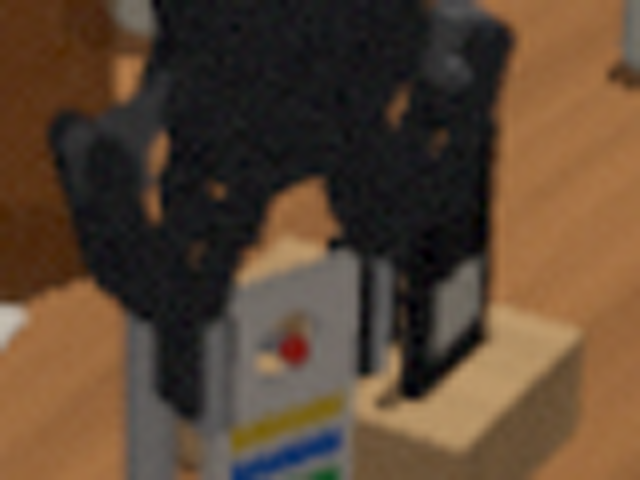

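The red tip shows in the hole at (346,213), close to its centre, so the peg is entering. That was my 11th viewed picture, one over the limit of 10. I'll view no more and go by numbers from here. Next I'll slide in along the slope.

apply_moves([
  [[0.6, 0, 0.17, 0], [1.2, 0, 0.34, 0], [1.8, 0, 0.5, 0], [2.4, 0, 0.7, 0], [2.4, 0, 0.7, 0], [2.4, 0, 0.7, 0]],
])

```text
clock: 17.68
eef_pos: [500.3, -88.1, 176.2]
orientation: [[0.942, -0.335, -0.0], [-0.335, -0.942, 0.0], [-0.0, 0.0, -1.0]]
ft_force: [-0.7, -1.3, -0.1]
width: 45.5
grasp_force: 41.3
```

apply_moves([
  [[0, 0, 0.25, 0], [0, 0, 0.5, 0], [0, 0, 0.5, 0], [0, 0, 0.5, 0]],
])

```text
clock: 18.18
eef_pos: [500.5, -88.2, 171.3]
orientation: [[0.942, -0.335, 0.0], [-0.335, -0.942, -0.0], [0.0, 0.0, -1.0]]
ft_force: [-0.5, 0.2, -0.8]
width: 45.1
grasp_force: 41.3
```

apply_moves([
  [[0, 0, 0.1, 0], [0, 0, 0.2, 0], [0, 0, 0.2, 0], [0, 0, 0.2, 0]],
])

```text
clock: 18.68
eef_pos: [500.5, -88.2, 169.3]
orientation: [[0.942, -0.335, -0.0], [-0.335, -0.942, 0.0], [-0.0, -0.0, -1.0]]
ft_force: [0.1, 1.0, -0.7]
width: 45.5
grasp_force: 41.3
```

apply_moves([
  [[0, 0, 0.1, 0], [0, 0, 0.15, 0], [0, 0, 0.15, 0], [0, 0, 0.15, 0]],
])

```text
clock: 19.18
eef_pos: [500.6, -88.2, 168.2]
orientation: [[0.942, -0.335, 0.001], [-0.335, -0.942, -0.0], [0.001, -0.0, -1.0]]
ft_force: [-2.1, 0.9, 8.1]
width: 45.3
grasp_force: 42.2
```

There is contact (8 N up), so the tag rests on the peg. I'll ease off, then open.

apply_moves([
  [[0, 0, -0.06, 0], [0, 0, -0.06, 0], [0, 0, -0.06, 0]],
])

```text
clock: 19.55
eef_pos: [500.6, -88.2, 168.5]
orientation: [[0.942, -0.335, 0.0], [-0.335, -0.942, -0.0], [0.0, -0.0, -1.0]]
ft_force: [0.8, -0.4, 4.0]
width: 45.5
grasp_force: 41.6
```

apply_moves([
  [[0, 0, -0.06, 0], [0, 0, -0.06, 0], [0, 0, -0.06, 0], [0, 0, -0.06, 0], [0, 0, -0.06, 0], [0, 0, -0.06, 0]],
], gripper=7)

```text
clock: 20.3
eef_pos: [500.4, -88.1, 169.0]
orientation: [[0.942, -0.335, -0.0], [-0.335, -0.942, 0.0], [-0.0, 0.0, -1.0]]
ft_force: [0.4, 0.3, 0.0]
width: 70.1
grasp_force: 0.0
```

```bash
python3 - <<'E'
from h import *
rows()
E
```

```text
clock 20.3 pos [500.4 -88.1 169. ] psi -0.341 F [0.42 0.34 0.02] w 70.1 q1,q6 [-0.29  1.62]
```

Released with no force left on the tool. I'll rise straight up and let the tag settle.

apply_moves([
  [[0, 0, -2, 0], [0, 0, -5, 0], [0, 0, -9, 0], [0, 0, -14, 0], [0, 0, -20, 0], [0, 0, -20, 0], [0, 0, -20, 0], [0, 0, -20, 0]],
])

```text
clock: 21.3
eef_pos: [499.9, -88.0, 367.7]
orientation: [[0.942, -0.335, -0.002], [-0.335, -0.942, 0.001], [-0.002, 0.0, -1.0]]
ft_force: [-0.1, 0.6, -0.7]
width: 70.3
grasp_force: 0.0
```

apply_moves([
  [[0, 0, 0, 0], [0, 0, 0, 0], [0, 0, 0, 0], [0, 0, 0, 0], [0, 0, 0, 0], [0, 0, 0, 0], [0, 0, 0, 0], [0, 0, 0, 0]],
])

```text
clock: 22.3
eef_pos: [500.5, -88.1, 369.0]
orientation: [[0.942, -0.335, 0.0], [-0.335, -0.942, 0.0], [0.0, -0.0, -1.0]]
ft_force: [-0.5, 0.2, 0.3]
width: 69.9
grasp_force: 0.0
```

```bash
python3 - <<'E'
from h import *
rows()
s=shot('side','s7')
f=s['frame'].astype(int); hs=cv2.cvtColor(s['frame'],cv2.COLOR_BGR2HSV)
def stripe(lo,hi,x0=320,x1=385,y0=185,y1=270):
    m=cv2.inRange(hs,lo,hi)[y0:y1,x0:x1]; v,u=np.nonzero(m); return (len(u),np.round([u.mean()+x0,v.mean()+y0],1)) if len(u) else 0
print('yellow',stripe((22,150,80),(32,255,255)),'blue',stripe((105,150,60),(125,255,255)),'green',stripe((50,120,40),(80,255,255)),'redtip',stripe((0,200,80),(4,255,255)))
# expectation for hanging tag: hole at hook x=-h on peg
R=np.array([[.942,.337,0],[-.337,.942,0],[0,0,1]]); o=np.array([539,-101.5,0])
for h in(14,25,40):
    z=165+.287*h-7
    print(h,[np.round(proj(s,o+R@[-h-4,0,z+dz]),1).tolist() for dz in(0,-25,-33,-41)])
E
```

```text
clock 22.3 pos [500.5 -88.1 369. ] psi -0.341 F [-0.47  0.2   0.28] w 69.9 q1,q6 [-0.29  1.62]
yellow (28, array([339.8, 223.1])) blue (21, array([339.8, 227.9])) green (21, array([339.9, 232.6])) redtip (2, array([346.5, 213.5]))
14 [[333.5, 210.9], [333.4, 220.2], [333.4, 223.2], [333.3, 226.1]]
25 [[336.3, 211.9], [336.1, 221.3], [336.1, 224.2], [336.0, 227.2]]
40 [[340.0, 213.3], [339.8, 222.7], [339.8, 225.7], [339.7, 228.7]]
```

The three stripes lie on a vertical line at column 339.8, so the tag hangs upright at about 40 mm out on the peg. Last check, by numbers: that the tag is still and the black tag and other things have not moved.

```bash
python3 - <<'E'
from h import *
a=ld('side0');b=ld('s7');c=shot('side','s8')
d=lambda p,q,x0,x1,y0,y1:np.abs(p['frame'][y0:y1,x0:x1].astype(int)-q['frame'][y0:y1,x0:x1]).mean().round(2)
print('tag still',d(b,c,325,355,195,260))
tm=a['frame'][180:225,357:376]; r=cv2.matchTemplate(c['frame'],tm,cv2.TM_CCOEFF_NORMED); print('black tag',cv2.minMaxLoc(r)[1::2])
for n,(x,y) in dict(y=(223,347),b=(208,324),g=(265,306),r=(245,326),w=(230,304)).items():
    tm=a['frame'][y-14:y+15,x-14:x+15]; r=cv2.matchTemplate(c['frame'],tm,cv2.TM_CCOEFF_NORMED);m=cv2.minMaxLoc(r); print(n,round(m[1],3),m[3],'was',(x-14,y-14))
E
```

```text
tag still 1.6
black tag (0.9968937635421753, (357, 180))
y 0.998 (209, 333) was (209, 333)
b 0.998 (194, 310) was (194, 310)
g 0.897 (251, 292) was (251, 292)
r 0.997 (231, 312) was (231, 312)
w 0.998 (216, 290) was (216, 290)
```

```bash
python3 -c "
from cell import arm
print(arm.hand_in())"
```

```text
the job is handed in; nothing more can be done
None
```

I handed the job in: yellow, blue and green were pressed in order, the white tag hangs upright and still on the peg and the black tag is in its slot, but hand-in gave no verdict and I viewed 11 pictures, one over the limit of 10.

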